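# Start the table food warmer

### The job

Start the food warmer on the restaurant table by its row of controls: first tip the power rocker over by pressing its raised end, the one nearer the black hot plate, fully down, next push the long bar key fully in so that it stays down, and then press the round key fully and hold it down for at least two seconds before letting it come up. Press nothing out of turn, do not press the square key at all, and do not pick up, shift or knock over any of the tableware.

Things in the scene. Friction and masses are not known exactly. Their poses are not given: they have to be found in the camera images.
- warmer: fixed steel food warmer, 400 x 400 mm; origin on the table under the key row's centre, x across the row away from the robot to the black hot plate (top 56 mm up), y along the row. Key deck: top 50 mm up, 100 mm either side of the row. Four aluminium bezels (66 x 50 x 6 mm) 85 mm apart along y, each with one black control, in any order: rocker, long bar key, round key, square key
- power_rocker (a joint): power rocker, black, 50 mm long (along the warmer's x) by 26 mm wide, pivoting about the warmer's y at its middle (pivot 62 mm above the table). 0 rad = off, far (+x, hot plate side) end raised; 0.30 rad = on, far end pressed fully down (that end sinks about 7 mm). About 2.5 N pressed at the end tips it; it stays where it is left
- power_rocker_end (a point): point on the rocker's top face, 20 mm from the pivot towards its far end: press straight down here; moves with the rocker (about 69 mm above the table when off, 63 mm when on). Its own axes are those of the warmer when the rocker is off and tilt with it
- heat_key (a joint): travel of the long bar key: 0 m = up, 0.007 m = fully in. No spring: friction of about 3 N, it stays where it is pushed
- heat_key_top (a point): centre of the top of the long bar key: a straight black bar 56 mm long (along the warmer's x) by 16 mm wide, flat top 66 mm above the table when up; axes as the warmer's
- start_key (a joint): travel of the round key: 0 m = up, 0.006 m = fully down. Springs back; 1.5 N at first, 5 N when fully down
- start_key_top (a point): centre of the top of the round black start key, 38 mm diameter, flat top 66 mm above the table when up
- stop_key (a joint): travel of the square key: 0 m = up, 0.006 m = fully down. Same spring as the round key
- stop_key_top (a point): centre of the top of the square black key, 34 x 34 mm, flat top 66 mm above the table when up; not to be pressed
- salt: bystander, loose: glass salt shaker with steel cap, 32 mm diameter, 55 mm tall, standing on the warmer's key deck on the near (robot) side of the key row; origin under its centre
- pepper: bystander, loose: glass pepper shaker, same shape as the salt (32 mm diameter, 55 mm tall), standing on the key deck on the far side of the key row, about 75 mm from the row's centre line; origin under its centre
- spoon: bystander, loose: steel spoon, 150 mm long, lying along the near edge of the key deck; origin on its underside near mid-length
- pot: bystander, loose: lidded round copper pot with a brass lid and ball knob, 124 mm diameter, 88 mm tall, on the warmer's black hot plate; origin under its centre
- bowl: bystander, loose: open copper bowl, 120 mm diameter, 45 mm tall, on the hot plate; origin under its centre
- tray: bystander, loose: round brass tray, 290 mm diameter, 14 mm tall, on the table to the robot's right (-y); origin under its centre
- dip_bowl: bystander, loose: terracotta bowl, 90 mm diameter, 38 mm tall, standing on the brass tray; origin under its centre
- tumbler: bystander, loose: glass tumbler, 68 mm diameter, 100 mm tall, on the table to the robot's left (+y); origin under its centre

How it is judged:
On the way, in this order (a step that is already met when the one before it is completed fails the run):
1. the power rocker is tipped over to on (at least 0.24 of 0.30 rad) (value of joint power_rocker above 0.24 rad), for 0.2 s.
2. with the power on, the long bar key is pushed in (at least 5.5 of 7 mm) (value of joint power_rocker above 0.24 rad and value of joint heat_key above 0.0055 m), for 0.2 s.
3. with both on, the round key is held down (at least 4.5 of 6 mm) for 1.8 s (all of step 2 and value of joint start_key above 0.0045 m), for 1.8 s.
At the end, for the whole second after the job is handed in: rocker on (over 0.24 rad), bar key in (over 5.5 mm), round and square keys up (within 1.5 mm), every piece of tableware upright and within 20 mm of where it started (all of step 2 and value of joint each of start_key, stop_key below 0.0015 m and distance of each of salt, pepper, spoon, pot, bowl, tray, dip_bowl, tumbler from where it was at the start of the episode below 0.02 m and angle between each of salt, pepper, pot, bowl, tray, dip_bowl, tumbler's own z axis and vertical below 0.3 rad); the robot touches nothing.
It fails at once if the square key is pressed (over 2.5 mm) (value of joint stop_key above 0.0025 m).
It fails at once if the bar key is pushed (over 3 mm) before the power rocker is on (value of joint heat_key above 0.003 m and value of joint power_rocker below 0.2 rad).
It fails at once if the round key is pressed (over 2.5 mm) before the power rocker is on and the bar key is in (value of joint start_key above 0.0025 m and (value of joint power_rocker below 0.2 rad or value of joint heat_key below 0.005 m)).
It fails at once if a piece of tableware is lifted, carried or shifted (over 20 mm) (distance of any of salt, pepper, spoon, pot, bowl, tray, dip_bowl, tumbler from where it was at the start of the episode above 0.02 m).
It fails at once if a piece of tableware is tipped (over 0.3 rad) (angle between any of salt, pepper, pot, bowl, tray, dip_bowl, tumbler's own z axis and vertical above 0.3 rad).
It also fails if it takes over 53 s, if anything falls off the work surface, if the arm or the gripper's body presses on something with over 40 N, if the wrist force passes 120 N, or if a joint passes its speed limit or range.

### The arm

A 7-joint arm with a two-finger parallel gripper is mounted at the origin on the work surface. World frame = base frame: x ahead of the robot, y to its left, z up, the work surface at z = 0. Lengths are in m, angles in rad, forces in N, time in s.
With the tool pointing down it reaches from about 0.425 to 0.925 m from the base axis. Payload 6.8 kg.
Tool frame: the origin (TCP) lies at the very end of the fingers, on their centre line; the grasp point (between the pads) lies 19 mm behind it (bot.grasp_offset is the distance from the TCP to the grasp point, in m); z points along the fingers, y is the direction in which the jaws open and shut (so a half turn about z gives the same grasp; the last joint's range is limited). The gripper opens to 85 mm and grips with 20 to 120 N. Pads are 22 mm wide; open, the fingers measure 114 mm over their backs; the gripper's body (76 mm by 85 mm) begins 54 mm behind the grasp point. The pads swing forward as they close: fully open they stand 13 mm farther back than shut.
Start: joints at [-1.391, 0.477, 0.022, 1.555, -0.011, 1.109, -0.083], TCP at [0.192, 0.647, 0.231] pointing down, gripper open.
Joint ranges: [-2.96, 2.96], [-0.34, 2.1], [-1.41, 1.46], [0.24, 2.44], [-1.37, 4.51], [0.17, 1.92], [-2.96, 2.96]. Speed limits (rad/s): [2.39, 2.39, 3.14, 3.14, 3.14, 3.14, 3.14].

### API

Orientations are given as a unit quaternion [w, x, y, z].
In Python, from station import monitor, cams, bot, finder gives the robot as it stands.
- The arm moves only by the tool jog_arm, never from a script. Its argument "plan" is a list of rows, each an object of numbers: "x", "y", "z": the shift along the tool's x, y, z as a fraction of full scale; "wx", "wy", "wz": the turn, a rotation vector about the tool's x, y, z as a fraction of full scale. A call has 1 to 12 rows; each row is the pose to reach, as a shift and turn from the pose measured when the call began, along the tool's axes at that moment, turning the shorter way round; what a row does not reach only later rows make up. Full scale, the value 1, is 20 cm for a shift and 180 degrees for a turn. A row lasts 1/12 s, in which the tool goes at most 41.7 mm and 7.16 degrees, less where a joint would pass 70% of its speed; a pose out of reach is approached as far as the arm can. A call with a number of a shift or a turn outside -1 to 1 is refused whole. A call with a gripper value outside its range is refused whole. "hand" is the opening, from -1 (shut) to 1 (fully open), set as the call begins (left out, the last holds). The fingers move at their own pace and stop on an object; "grip_force" is the grip in N (left out, the last holds). Time passes only in rows, so rows that repeat a pose let the fingers close. It gives the time, the measured TCP pose, the force and the opening at its end, in the units of the state.
- monitor.get_obs(): the state, without advancing time (a new reading comes with each control period).
- cams.read_camera(name): name is "side" or "top"; returns the picture (400x640x3 uint8, red, green, blue); there is no depth.
- cams.get_calibration(name): a dict with "fx", "fy", "cx", "cy" (pixels), "extrinsics" (4x4, takes a point from world to camera coordinates). Camera axes: x right, y down, z forward; pixel columns grow to the right and rows downward; lengths in m; the calibration is good to about 2 mm. A picture is of the moment at which its call begins. get_calibration takes no time and is no camera call.
- bot.hand_in(): hands the job in, once; it reports no verdict.
Trained networks look in the newest picture that a camera, given by its name, has taken for a name from the list of things; names that differ only in an ending like _2 or _b are one class to them, and where a whole thing is asked for, a point or a joint stands for the part that bears it (a point fixed in the world has none). Each returns a list of dicts, best first, with "confidence" (0 to 1); they miss things now and then, are a little off and sometimes report something else, mostly with a low value. They report only what shows in the picture. A call takes as long as a camera call.
- finder.find_in(camera, target): "bbox" ([left, top, width, height] in pixels, round what is visible of it).
- finder.place_of(camera, target): "location" ([column, row] in pixels: a listed point, or the origin of a listed thing).
The state is a dict: "t": time; "q": joint angles; "joint_vel": joint speeds; "joint_torque": joint torques, N m; "eef_pos": TCP position; "tool_rot": TCP orientation; "contact_force": force on the tool from outside, world axes, zero at the start; "torque": the same for the moment, N m; "gripper_width": opening from 0.0 (shut) to 1.0 (fully open).
Only numpy, scipy, OpenCV 4.12 (cv2) and the standard library are available. Lean on these libraries where they do the work, as an engineer would, in place of code of your own. Each camera call takes 0.05 s, during which the arm holds its last target. There are 200 camera calls.

## Working session

There is one attempt and no reset: what is moved stays moved. The work goes in short steps, Python scripts to look and compute and a tool call to move; the robot and the scene stay as the last step left them, time stands still between calls to the robot, and variables do not carry over. Pictures are saved under pics/ and viewed, about 8 in all and at most 12, crops included, and the job is handed in when it is done.

Besides the shell and the picture viewer there is one more tool, called after ">>>" by a JSON object that holds its "name" and its "arguments", one argument or row to a line. jog_arm: Moves the arm, as the interface text tells. Shift numbers are shares of 20 cm and turn numbers shares of 180 degrees, none past 1 either way. Its arguments: {"type":"object","properties":{"plan":{"type":"array","items":{"type":"object","properties":{"x":{"type":"number","minimum":-1,"maximum":1},"y":{"type":"number","minimum":-1,"maximum":1},"z":{"type":"number","minimum":-1,"maximum":1},"wx":{"type":"number","minimum":-1,"maximum":1},"wy":{"type":"number","minimum":-1,"maximum":1},"wz":{"type":"number","minimum":-1,"maximum":1}}}},"hand":{"type":"number"},"grip_force":{"type":"number"}},"required":["plan"]}

```bash
ls; mkdir -p pics; cat > h.py <<'E'
import numpy as np, cv2
from station import monitor, cams, bot, finder
def ray(cam,px):
    c=cams.get_calibration(cam); E=np.array(c["extrinsics"]); R,t=E[:3,:3],E[:3,3]
    d=R.T@np.array([(px[0]-c["cx"])/c["fx"],(px[1]-c["cy"])/c["fy"],1]); return -R.T@t,d
def atz(cam,px,z):
    o,d=ray(cam,px); return o+d*(z-o[2])/d[2]
def proj(cam,p):
    c=cams.get_calibration(cam); E=np.array(c["extrinsics"]); q=E[:3,:3]@p+E[:3,3]
    return np.array([c["fx"]*q[0]/q[2]+c["cx"],c["fy"]*q[1]/q[2]+c["cy"]])
def save(cam,name):
    cv2.imwrite(f"pics/{name}.png",cams.read_camera(cam)[:,:,::-1])
E
python3 - <<'E'
from h import *
np.set_printoptions(precision=4,suppress=True)
s=monitor.get_obs(); print(s["t"],s["eef_pos"],s["tool_rot"],s["gripper_width"],s["contact_force"])
Z=dict(power_rocker_end=.069,heat_key_top=.066,start_key_top=.066,stop_key_top=.066,salt=.05,pepper=.05,pot=.056,bowl=.056,warmer=0)
for c in("top","side"):
    save(c,c+"0"); print(c,ray(c,(320,200)))
    for n,z in Z.items():
        for r in finder.place_of(c,n)[:2]: print(n,np.round(r["location"],1),round(r["confidence"],2),atz(c,r["location"],z))
E
```

```text
pics
0.0 [0.1914 0.6467 0.2303] [-0.0001  0.1434  0.9897 -0.0009] 0.9991199477178174 [-0.1296 -0.13   -0.1181]
top (array([ 0.3305, -0.0256,  1.7802]), array([ 0.1689,  0.0126, -0.9856]))
power_rocker_end [355.4 229.4] 0.58 [ 0.5227 -0.1195  0.069 ]
power_rocker_end [321.3 176.2] 0.58 [ 0.7052 -0.0094  0.069 ]
heat_key_top [331.8 233.2] 0.58 [ 0.5118 -0.041   0.066 ]
heat_key_top [161.8 195.7] 0.51 [0.6489 0.5281 0.066 ]
start_key_top [384.8 239.7] 0.65 [ 0.487 -0.216  0.066]
start_key_top [386.3 263. ] 0.6 [ 0.4102 -0.2182  0.066 ]
stop_key_top [304.5 229.5] 0.5 [0.5258 0.0495 0.066 ]
salt [388.8 263.9] 0.66 [ 0.4078 -0.2281  0.05  ]
salt [323.1 179.4] 0.52 [ 0.6981 -0.0152  0.05  ]
pepper [379.7 213.7] 0.61 [ 0.5765 -0.2038  0.05  ]
pot [320.  177.9] 0.76 [ 0.7022 -0.0047  0.056 ]
bowl [376.9 180.1] 0.97 [ 0.6909 -0.1977  0.056 ]
warmer [347.4 236. ] 0.93 [ 0.5081 -0.0951  0.    ]
side (array([ 0.084 , -1.0288,  1.2622]), array([ 0.3436,  0.5889, -0.7317]))
power_rocker_end [294.7 226.6] 0.41 [ 0.5226 -0.1263  0.069 ]
heat_key_top [329.3 185.2] 0.45 [ 0.7054 -0.0236  0.066 ]
heat_key_top [279.6 208.8] 0.41 [ 0.5166 -0.0362  0.066 ]
start_key_top [298.1 251.7] 0.68 [ 0.4875 -0.2133  0.066 ]
start_key_top [280.1 207.9] 0.15 [ 0.5197 -0.0336  0.066 ]
stop_key_top [272.4 193.1] 0.61 [0.5272 0.0363 0.066 ]
salt [275.3 269.2] 0.67 [ 0.4061 -0.2255  0.05  ]
salt [324.4 247.5] 0.38 [ 0.5684 -0.2271  0.05  ]
pepper [326.2 184.3] 0.25 [ 0.7068 -0.0015  0.05  ]
pepper [281.6 233.9] 0.19 [ 0.4812 -0.1179  0.05  ]
pot [330.2 184.8] 0.7 [ 0.7141 -0.0151  0.056 ]
bowl [353.1 225.8] 0.58 [ 0.6849 -0.202   0.056 ]
warmer [244.7 113.2] 0.65 [0.6514 0.5473 0.    ]
warmer [284.4 233.2] 0.62 [ 0.5066 -0.0821  0.    ]
```

```bash
python3 - <<'E'
import cv2,numpy as np
a=cv2.imread("pics/top0.png")[150:290,260:440]; b=cv2.imread("pics/side0.png")[150:290,220:400]
cv2.imwrite("pics/c0.png",np.hstack([cv2.resize(x,None,fx=4,fy=4,interpolation=2)[:, :] for x in (a,)]))
cv2.imwrite("pics/c1.png",cv2.resize(b,None,fx=4,fy=4,interpolation=2))
E
```

```text
(no output)
```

View pics/c0.png

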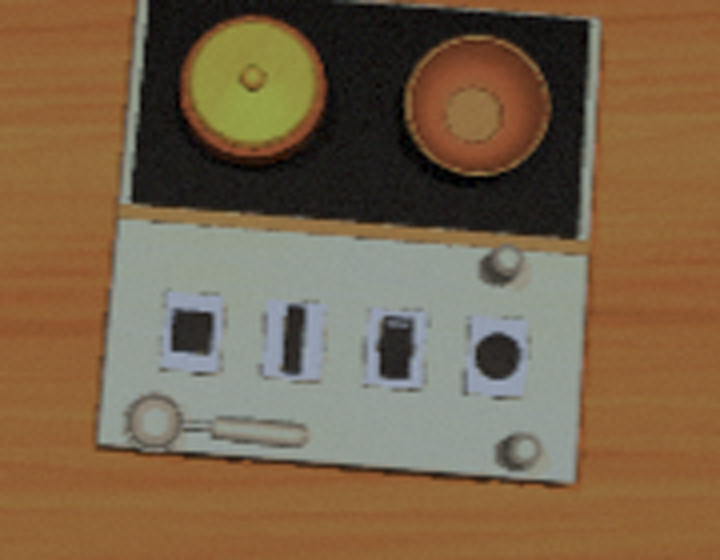

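View pics/c1.png

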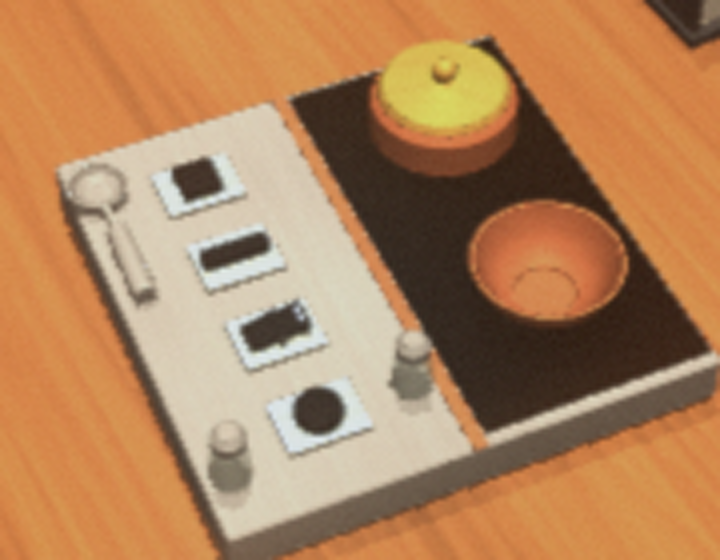

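View pics/side0.png

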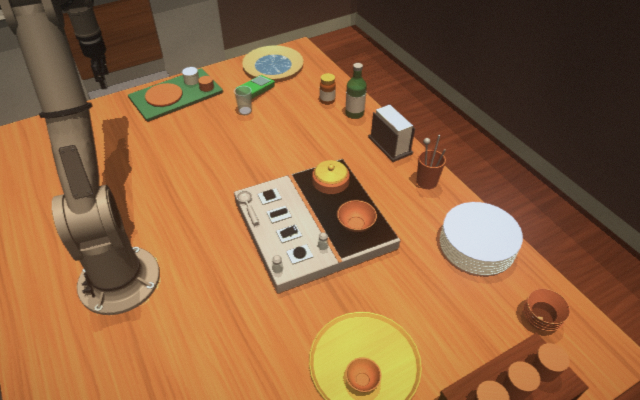

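The top crop shows, from left (+y) to right, the square key (308,233), bar (333,235), rocker (359,237) with its raised end toward the hot plate, and the round key (384,239). The side crop gives the same order. The shakers are near the round key, and the spoon is on the near edge by the square key. The full side view shows nothing tall between the arm and the warmer. Next I'll fit the row's pose.

```bash
cat > fit.py <<'E'
from h import *
from scipy.optimize import least_squares
np.set_printoptions(precision=4,suppress=True)
S=dict(top=[(308,233),(333.5,235),(359,237),(384.3,239)],side=[(269.5,195),(278.5,212.5),(289,232),(299.5,252)])
M={}
for c,pts in S.items():
    im=cv2.imread(f"pics/{c}0.png"); dark=(im.max(2)<85).astype(np.uint8)
    n,l,st,ce=cv2.connectedComponentsWithStats(dark)
    for i,p in enumerate(pts):
        ok=[k for k in range(1,n) if 10<st[k,4]<400]
        k=min(ok,key=lambda k:np.hypot(*(ce[k]-p))); M[c,i]=ce[k]; print(c,i,ce[k],st[k,4])
Y=[.1275,.0425,-.0425,-.1275]
def W(p,u,v,z): c,s=np.cos(p[2]),np.sin(p[2]); return np.array([p[0]+c*u-s*v,p[1]+s*u+c*v,z])
def solve(cs):
    f=lambda p:np.concatenate([(proj(c,W(p,0,Y[i],.065))-m) for (c,i),m in M.items() if c in cs])
    r=least_squares(f,[.5,-.09,-.15],loss="soft_l1"); return r.x,f(r.x)
if __name__=="__main__":
    for cs in(("top",),("side",),("top","side")): print(cs,*solve(cs))
    p,_=solve(("top","side"))
    for i in range(4): print(i,W(p,0,Y[i],.066))
    print("press rocker at",W(p,.023,Y[2],.069))
E
python3 fit.py
```

```text
top 0 [307.5354 232.5556] 99
top 1 [332.8592 234.2958] 71
top 2 [358.3645 237.    ] 107
top 3 [383.8485 238.596 ] 99
side 0 [268.9178 194.3973] 73
side 1 [278.2286 212.4429] 70
side 2 [288.0435 231.6848] 92
side 3 [299.051  252.2143] 98
('top',) [ 0.5031 -0.0867 -0.1003] [-0.1809 -0.0772 -0.0023  0.267   0.038  -0.3493  0.1432  0.1462]
('side',) [ 0.502  -0.089  -0.1024] [-0.0805 -0.0434 -0.0174 -0.0537  0.1864 -0.0197 -0.0887  0.1   ]
('top', 'side') [ 0.5026 -0.0876 -0.1016] [ 0.096  -0.0034  0.2727  0.3743  0.3118 -0.2084  0.4162  0.3208 -0.1242
 -0.3638 -0.0474 -0.4024  0.1704 -0.3999 -0.0904 -0.3153]
0 [0.5156 0.0392 0.066 ]
1 [ 0.5069 -0.0453  0.066 ]
2 [ 0.4983 -0.1299  0.066 ]
3 [ 0.4897 -0.2145  0.066 ]
press rocker at [ 0.5212 -0.1322  0.069 ]
```

>>> {"name": "jog_arm", "arguments": {
  "plan": [
    {"x":-0.4,"y":-0.25,"wz":-0.02},
    {"x":-1,"y":-0.6,"wz":-0.042},
    {"x":-1,"y":-1,"wz":-0.042},
    {"x":-1,"y":-1,"wz":-0.042},
    {"x":-1,"y":-1,"wz":-0.042},
    {"x":-1,"y":-1,"wz":-0.042},
    {"x":-1,"y":-1,"wz":-0.042},
    {"x":-1,"y":-1,"wz":-0.042},
    {"x":-1,"y":-1,"wz":-0.042},
    {"x":-1,"y":-1,"wz":-0.042}
  ],
  "hand": -1
}}

```text
invalid input at $.plan[0]: expected keys x, y, z, wx, wy, wz
```

>>> {"name": "jog_arm", "arguments": {
  "plan": [
    {"x":-0.4,"y":-0.2,"z":0,"wx":0,"wy":0,"wz":-0.03},
    {"x":-1,"y":-0.6,"z":0,"wx":0,"wy":0,"wz":-0.06},
    {"x":-1,"y":-1,"z":0,"wx":0,"wy":0,"wz":-0.06},
    {"x":-1,"y":-1,"z":0,"wx":0,"wy":0,"wz":-0.06},
    {"x":-1,"y":-1,"z":0,"wx":0,"wy":0,"wz":-0.06},
    {"x":-1,"y":-1,"z":0,"wx":0,"wy":0,"wz":-0.06},
    {"x":-1,"y":-1,"z":0,"wx":0,"wy":0,"wz":-0.06},
    {"x":-1,"y":-1,"z":0,"wx":0,"wy":0,"wz":-0.06},
    {"x":-1,"y":-1,"z":0,"wx":0,"wy":0,"wz":-0.06}
  ],
  "hand": -1
}}

```text
t: 1.75
eef_pos: [0.328, 0.3967, 0.2318]
tool_rot: [0.0, 0.052, 0.999, 0.0]
contact_force: [-0.6, 0.5, 0.6]
gripper_width: 0.002
```

>>> {"name": "jog_arm", "arguments": {
  "plan": [
    {"x":-1,"y":-1,"z":0,"wx":0,"wy":0,"wz":0},
    {"x":-1,"y":-1,"z":0,"wx":0,"wy":0,"wz":0},
    {"x":-1,"y":-1,"z":0,"wx":0,"wy":0,"wz":0},
    {"x":-1,"y":-1,"z":0,"wx":0,"wy":0,"wz":0},
    {"x":-1,"y":-1,"z":0,"wx":0,"wy":0,"wz":0},
    {"x":-1,"y":-1,"z":0,"wx":0,"wy":0,"wz":0},
    {"x":-1,"y":-1,"z":0,"wx":0,"wy":0,"wz":0},
    {"x":-1,"y":-1,"z":0,"wx":0,"wy":0,"wz":0}
  ]
}}

```text
t: 2.42
eef_pos: [0.5107, 0.1712, 0.2323]
tool_rot: [0.002, 0.056, 0.998, -0.001]
contact_force: [-0.0, 0.3, 0.2]
gripper_width: -0.001
```

>>> {"name": "jog_arm", "arguments": {
  "plan": [
    {"x":-0.2,"y":-1,"z":0,"wx":0,"wy":0,"wz":0},
    {"x":-0.2,"y":-1,"z":0,"wx":0,"wy":0,"wz":0},
    {"x":-0.2,"y":-1,"z":0,"wx":0,"wy":0,"wz":0},
    {"x":-0.2,"y":-1,"z":0,"wx":0,"wy":0,"wz":0},
    {"x":-0.2,"y":-1,"z":0,"wx":0,"wy":0,"wz":0},
    {"x":-0.2,"y":-1,"z":0,"wx":0,"wy":0,"wz":0},
    {"x":-0.2,"y":-1,"z":0,"wx":0,"wy":0,"wz":0},
    {"x":-0.2,"y":-1,"z":0,"wx":0,"wy":0,"wz":0}
  ]
}}

```text
t: 3.08
eef_pos: [0.5286, -0.0303, 0.2327]
tool_rot: [0.002, 0.055, 0.998, -0.001]
contact_force: [-0.3, 0.6, -0.7]
gripper_width: 0.0
```

>>> {"name": "jog_arm", "arguments": {
  "plan": [
    {"x":-0.02,"y":-0.2,"z":0,"wx":0,"wy":0,"wz":0},
    {"x":-0.02,"y":-0.4,"z":0.1,"wx":0,"wy":0,"wz":0},
    {"x":-0.02,"y":-0.51,"z":0.3,"wx":0,"wy":0,"wz":0},
    {"x":-0.02,"y":-0.51,"z":0.5,"wx":0,"wy":0,"wz":0},
    {"x":-0.02,"y":-0.51,"z":0.65,"wx":0,"wy":0,"wz":0},
    {"x":-0.02,"y":-0.51,"z":0.65,"wx":0,"wy":0,"wz":0},
    {"x":-0.02,"y":-0.51,"z":0.65,"wx":0,"wy":0,"wz":0}
  ]
}}

```text
t: 3.67
eef_pos: [0.5213, -0.1297, 0.1017]
tool_rot: [0.0, 0.054, 0.999, -0.0]
contact_force: [0.7, -0.4, 0.8]
gripper_width: -0.003
```

```bash
python3 - <<'E'
from h import *
s=monitor.get_obs();print(s["t"],s["eef_pos"],s["tool_rot"],s["contact_force"])
a=cams.read_camera("top")[190:290,280:430]; b=cams.read_camera("side")[150:290,220:400]
f=lambda x:cv2.resize(x,(390,280),interpolation=2)
p=s["eef_pos"]; print(proj("top",np.array(p)),proj("side",np.array(p)))
cv2.imwrite("pics/d0.png",np.hstack([f(a),f(b)])[:,:,::-1])
E
```

```text
3.6667 [ 0.52125701 -0.12969766  0.1017232 ] [ 4.29932539e-05  5.37437987e-02  9.98554745e-01 -1.56480371e-04] [ 0.71850151 -0.36552106  0.84743453]
[359.06991081 228.65087545] [294.51613155 220.4766756 ]
```

View pics/d0.png

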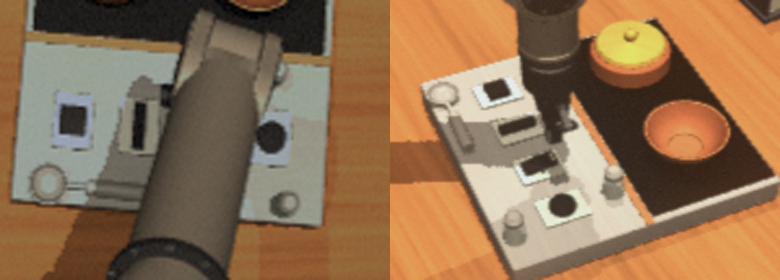

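The fingertip hangs over the far end of the rocker, clear of the shakers, so I'll press slowly.

>>> {"name": "jog_arm", "arguments": {
  "plan": [
    {"x":0,"y":-0.01,"z":0.08,"wx":0,"wy":0,"wz":0},
    {"x":0,"y":-0.01,"z":0.13,"wx":0,"wy":0,"wz":0},
    {"x":0,"y":-0.01,"z":0.15,"wx":0,"wy":0,"wz":0},
    {"x":0,"y":-0.01,"z":0.165,"wx":0,"wy":0,"wz":0},
    {"x":0,"y":-0.01,"z":0.175,"wx":0,"wy":0,"wz":0},
    {"x":0,"y":-0.01,"z":0.185,"wx":0,"wy":0,"wz":0},
    {"x":0,"y":-0.01,"z":0.19,"wx":0,"wy":0,"wz":0},
    {"x":0,"y":-0.01,"z":0.19,"wx":0,"wy":0,"wz":0},
    {"x":0,"y":-0.01,"z":0.19,"wx":0,"wy":0,"wz":0}
  ]
}}

```text
t: 4.52
eef_pos: [0.5245, -0.1329, 0.0671]
tool_rot: [0.004, 0.054, 0.999, -0.0]
contact_force: [1.7, 0.7, 2.6]
gripper_width: -0.001
```

>>> {"name": "jog_arm", "arguments": {
  "plan": [
    {"x":0.01,"y":0,"z":0.015,"wx":0,"wy":0,"wz":0},
    {"x":0.01,"y":0,"z":0.025,"wx":0,"wy":0,"wz":0},
    {"x":0.01,"y":0,"z":0.035,"wx":0,"wy":0,"wz":0},
    {"x":0.01,"y":0,"z":0.035,"wx":0,"wy":0,"wz":0},
    {"x":0.01,"y":0,"z":0.035,"wx":0,"wy":0,"wz":0}
  ]
}}

```text
t: 4.93
eef_pos: [0.5246, -0.133, 0.0627]
tool_rot: [0.006, 0.054, 0.999, -0.0]
contact_force: [-2.1, 2.5, 27.1]
gripper_width: -0.0
```

>>> {"name": "jog_arm", "arguments": {
  "plan": [
    {"x":0,"y":0,"z":-0.1,"wx":0,"wy":0,"wz":0},
    {"x":0,"y":0,"z":-0.2,"wx":0,"wy":0,"wz":0},
    {"x":0.07,"y":0.2,"z":-0.22,"wx":0,"wy":0,"wz":0},
    {"x":0.135,"y":0.43,"z":-0.22,"wx":0,"wy":0,"wz":0},
    {"x":0.135,"y":0.43,"z":-0.22,"wx":0,"wy":0,"wz":0},
    {"x":0.135,"y":0.43,"z":-0.22,"wx":0,"wy":0,"wz":0},
    {"x":0.135,"y":0.43,"z":-0.22,"wx":0,"wy":0,"wz":0}
  ]
}}

```text
t: 5.52
eef_pos: [0.5055, -0.0443, 0.1058]
tool_rot: [0.005, 0.054, 0.999, -0.0]
contact_force: [0.0, -0.5, 0.2]
gripper_width: 0.001
```

```bash
python3 - <<'E'
from h import *
s=monitor.get_obs();print(s["t"],s["eef_pos"],s["tool_rot"],s["contact_force"])
b=cams.read_camera("side")[190:270,240:340]
cv2.imwrite("pics/d1.png",cv2.resize(b,None,fx=6,fy=6,interpolation=2)[:,:,::-1])
E
```

```text
5.5167 [ 0.50545925 -0.04429156  0.10580129] [ 5.17920802e-03  5.35250634e-02  9.98553044e-01 -2.49891422e-04] [ 0.01116201 -0.53959986  0.18684758]
```

View pics/d1.png

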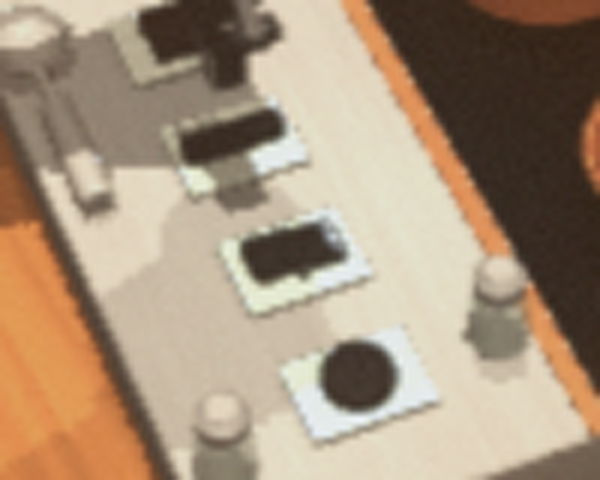

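The rocker's far end now sits low in its bezel, and the 27 N stop at z = 62.7 mm fits "on". The fingertip is above the bar key, so I'll press it now.

>>> {"name": "jog_arm", "arguments": {
  "plan": [
    {"x":-0.005,"y":0,"z":0.1,"wx":0,"wy":0,"wz":0},
    {"x":-0.005,"y":0,"z":0.16,"wx":0,"wy":0,"wz":0},
    {"x":-0.005,"y":0,"z":0.19,"wx":0,"wy":0,"wz":0},
    {"x":-0.005,"y":0,"z":0.205,"wx":0,"wy":0,"wz":0},
    {"x":-0.005,"y":0,"z":0.22,"wx":0,"wy":0,"wz":0},
    {"x":-0.005,"y":0,"z":0.23,"wx":0,"wy":0,"wz":0},
    {"x":-0.005,"y":0,"z":0.24,"wx":0,"wy":0,"wz":0},
    {"x":-0.005,"y":0,"z":0.24,"wx":0,"wy":0,"wz":0},
    {"x":-0.005,"y":0,"z":0.24,"wx":0,"wy":0,"wz":0}
  ]
}}

```text
t: 6.32
eef_pos: [0.5073, -0.0464, 0.0589]
tool_rot: [0.006, 0.055, 0.998, -0.001]
contact_force: [-4.6, -3.2, 9.3]
gripper_width: -0.004
```

>>> {"name": "jog_arm", "arguments": {
  "plan": [
    {"x":0,"y":0,"z":0.01,"wx":0,"wy":0,"wz":0},
    {"x":0,"y":0,"z":0.015,"wx":0,"wy":0,"wz":0},
    {"x":0,"y":0,"z":0.015,"wx":0,"wy":0,"wz":0},
    {"x":0,"y":0,"z":0.015,"wx":0,"wy":0,"wz":0}
  ]
}}

```text
t: 6.65
eef_pos: [0.5074, -0.0465, 0.0584]
tool_rot: [0.006, 0.055, 0.998, 0.0]
contact_force: [-10.3, 1.0, 31.5]
gripper_width: -0.0
```

>>> {"name": "jog_arm", "arguments": {
  "plan": [
    {"x":0,"y":0,"z":-0.1,"wx":0,"wy":0,"wz":0},
    {"x":0,"y":0,"z":-0.22,"wx":0,"wy":0,"wz":0},
    {"x":0,"y":-0.2,"z":-0.24,"wx":0,"wy":0,"wz":0},
    {"x":0,"y":-0.4,"z":-0.24,"wx":0,"wy":0,"wz":0},
    {"x":0,"y":-0.6,"z":-0.24,"wx":0,"wy":0,"wz":0},
    {"x":-0.005,"y":-0.75,"z":-0.24,"wx":0,"wy":0,"wz":0},
    {"x":-0.005,"y":-0.84,"z":-0.24,"wx":0,"wy":0,"wz":0},
    {"x":-0.005,"y":-0.84,"z":-0.24,"wx":0,"wy":0,"wz":0},
    {"x":-0.005,"y":-0.84,"z":-0.24,"wx":0,"wy":0,"wz":0}
  ]
}}

```text
t: 7.4
eef_pos: [0.4895, -0.2147, 0.1066]
tool_rot: [0.006, 0.057, 0.998, 0.0]
contact_force: [0.1, 1.1, 0.3]
gripper_width: -0.002
```

```bash
python3 - <<'E'
from h import *
s=monitor.get_obs();print(s["t"],s["eef_pos"],s["tool_rot"],s["contact_force"])
b=cams.read_camera("side")[185:285,235:345]
cv2.imwrite("pics/d2.png",cv2.resize(b,None,fx=6,fy=6,interpolation=2)[:,:,::-1])
E
```

```text
7.4 [ 0.48947255 -0.21465091  0.10657994] [6.35660468e-03 5.65924319e-02 9.98377120e-01 1.27650038e-04] [0.13827957 1.09205556 0.30689369]
```

View pics/d2.png

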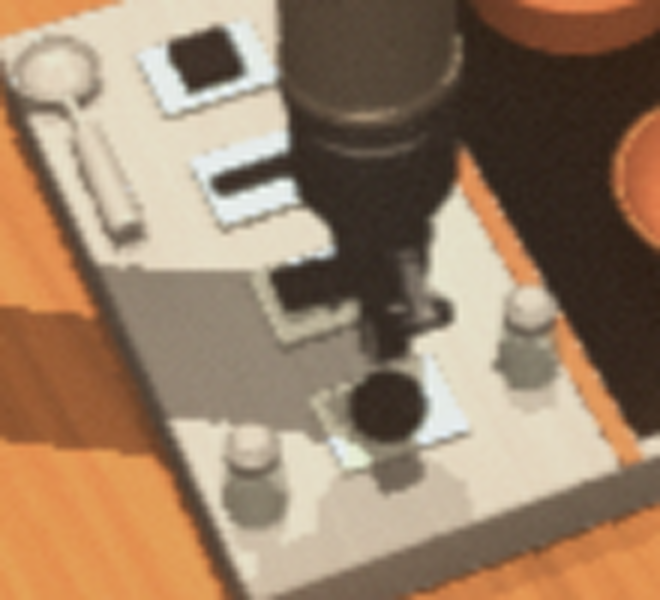

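The bar now looks visibly lower in its bezel. The fingertip is over the round key, with both shakers well clear. I'll press it and hold.

>>> {"name": "jog_arm", "arguments": {
  "plan": [
    {"x":0,"y":0,"z":0.1,"wx":0,"wy":0,"wz":0},
    {"x":0,"y":0,"z":0.16,"wx":0,"wy":0,"wz":0},
    {"x":0,"y":0,"z":0.19,"wx":0,"wy":0,"wz":0},
    {"x":0,"y":0,"z":0.21,"wx":0,"wy":0,"wz":0},
    {"x":0,"y":0,"z":0.225,"wx":0,"wy":0,"wz":0},
    {"x":0,"y":0,"z":0.24,"wx":0,"wy":0,"wz":0},
    {"x":0,"y":0,"z":0.25,"wx":0,"wy":0,"wz":0},
    {"x":0,"y":0,"z":0.25,"wx":0,"wy":0,"wz":0},
    {"x":0,"y":0,"z":0.25,"wx":0,"wy":0,"wz":0}
  ]
}}

```text
t: 8.2
eef_pos: [0.4902, -0.2121, 0.0595]
tool_rot: [0.006, 0.055, 0.998, 0.002]
contact_force: [-11.3, 8.5, 38.0]
gripper_width: 0.001
```

>>> {"name": "jog_arm", "arguments": {
  "plan": [
    {"x":0,"y":0,"z":0.01,"wx":0,"wy":0,"wz":0},
    {"x":0,"y":0,"z":0.01,"wx":0,"wy":0,"wz":0},
    {"x":0,"y":0,"z":0.01,"wx":0,"wy":0,"wz":0},
    {"x":0,"y":0,"z":0.01,"wx":0,"wy":0,"wz":0}
  ]
}}

```text
t: 8.53
eef_pos: [0.4902, -0.212, 0.0597]
tool_rot: [0.006, 0.056, 0.998, 0.003]
contact_force: [-9.4, 4.4, 25.6]
gripper_width: -0.001
```

Fully down at 25 N. I'll hold for another 2.5 s with a steady downward bias.

>>> {"name": "jog_arm", "arguments": {
  "plan": [
    {"x":0,"y":0,"z":0.01,"wx":0,"wy":0,"wz":0},
    {"x":0,"y":0,"z":0.01,"wx":0,"wy":0,"wz":0},
    {"x":0,"y":0,"z":0.01,"wx":0,"wy":0,"wz":0},
    {"x":0,"y":0,"z":0.01,"wx":0,"wy":0,"wz":0},
    {"x":0,"y":0,"z":0.01,"wx":0,"wy":0,"wz":0},
    {"x":0,"y":0,"z":0.01,"wx":0,"wy":0,"wz":0},
    {"x":0,"y":0,"z":0.01,"wx":0,"wy":0,"wz":0},
    {"x":0,"y":0,"z":0.01,"wx":0,"wy":0,"wz":0},
    {"x":0,"y":0,"z":0.01,"wx":0,"wy":0,"wz":0},
    {"x":0,"y":0,"z":0.01,"wx":0,"wy":0,"wz":0},
    {"x":0,"y":0,"z":0.01,"wx":0,"wy":0,"wz":0},
    {"x":0,"y":0,"z":0.01,"wx":0,"wy":0,"wz":0}
  ]
}}

```text
t: 9.53
eef_pos: [0.4902, -0.212, 0.0598]
tool_rot: [0.007, 0.056, 0.998, 0.003]
contact_force: [-7.5, 3.6, 22.3]
gripper_width: 0.004
```

>>> {"name": "jog_arm", "arguments": {
  "plan": [
    {"x":0,"y":0,"z":0.01,"wx":0,"wy":0,"wz":0},
    {"x":0,"y":0,"z":0.01,"wx":0,"wy":0,"wz":0},
    {"x":0,"y":0,"z":0.01,"wx":0,"wy":0,"wz":0},
    {"x":0,"y":0,"z":0.01,"wx":0,"wy":0,"wz":0},
    {"x":0,"y":0,"z":0.01,"wx":0,"wy":0,"wz":0},
    {"x":0,"y":0,"z":0.01,"wx":0,"wy":0,"wz":0},
    {"x":0,"y":0,"z":0.01,"wx":0,"wy":0,"wz":0},
    {"x":0,"y":0,"z":0.01,"wx":0,"wy":0,"wz":0},
    {"x":0,"y":0,"z":0.01,"wx":0,"wy":0,"wz":0},
    {"x":0,"y":0,"z":0.01,"wx":0,"wy":0,"wz":0},
    {"x":0,"y":0,"z":0.01,"wx":0,"wy":0,"wz":0},
    {"x":0,"y":0,"z":0.01,"wx":0,"wy":0,"wz":0}
  ]
}}

```text
t: 10.53
eef_pos: [0.4902, -0.212, 0.0598]
tool_rot: [0.007, 0.056, 0.998, 0.004]
contact_force: [-7.1, 4.4, 22.7]
gripper_width: -0.002
```

>>> {"name": "jog_arm", "arguments": {
  "plan": [
    {"x":0,"y":0,"z":0.01,"wx":0,"wy":0,"wz":0},
    {"x":0,"y":0,"z":0.01,"wx":0,"wy":0,"wz":0},
    {"x":0,"y":0,"z":0.01,"wx":0,"wy":0,"wz":0},
    {"x":0,"y":0,"z":0.01,"wx":0,"wy":0,"wz":0},
    {"x":0,"y":0,"z":0.01,"wx":0,"wy":0,"wz":0},
    {"x":0,"y":0,"z":0.01,"wx":0,"wy":0,"wz":0}
  ]
}}

```text
t: 11.03
eef_pos: [0.4902, -0.212, 0.0598]
tool_rot: [0.007, 0.056, 0.998, 0.004]
contact_force: [-7.5, 3.3, 23.0]
gripper_width: -0.007
```

>>> {"name": "jog_arm", "arguments": {
  "plan": [
    {"x":0,"y":0,"z":-0.05,"wx":0,"wy":0,"wz":0},
    {"x":0,"y":0,"z":-0.2,"wx":0,"wy":0,"wz":0},
    {"x":0,"y":0,"z":-0.4,"wx":0,"wy":0,"wz":0},
    {"x":0,"y":0,"z":-0.6,"wx":0,"wy":0,"wz":0},
    {"x":0,"y":0,"z":-0.8,"wx":0,"wy":0,"wz":0},
    {"x":0,"y":0,"z":-1,"wx":0,"wy":0,"wz":0},
    {"x":0,"y":0,"z":-1,"wx":0,"wy":0,"wz":0},
    {"x":0,"y":0,"z":-1,"wx":0,"wy":0,"wz":0},
    {"x":0,"y":0,"z":-1,"wx":0,"wy":0,"wz":0}
  ]
}}

```text
t: 11.78
eef_pos: [0.4871, -0.2135, 0.2598]
tool_rot: [0.007, 0.056, 0.998, 0.004]
contact_force: [-0.2, 0.2, -1.1]
gripper_width: 0.003
```

```bash
python3 - <<'E'
from h import *
s=monitor.get_obs();print(s["t"],s["eef_pos"],s["contact_force"])
b=cams.read_camera("side")[150:290,220:400]
cv2.imwrite("pics/d3.png",cv2.resize(b,None,fx=4,fy=4,interpolation=2)[:,:,::-1])
E
```

```text
11.7833 [ 0.48714119 -0.21346818  0.25980791] [-0.22529371  0.15690182 -1.13910245]
```

View pics/d3.png

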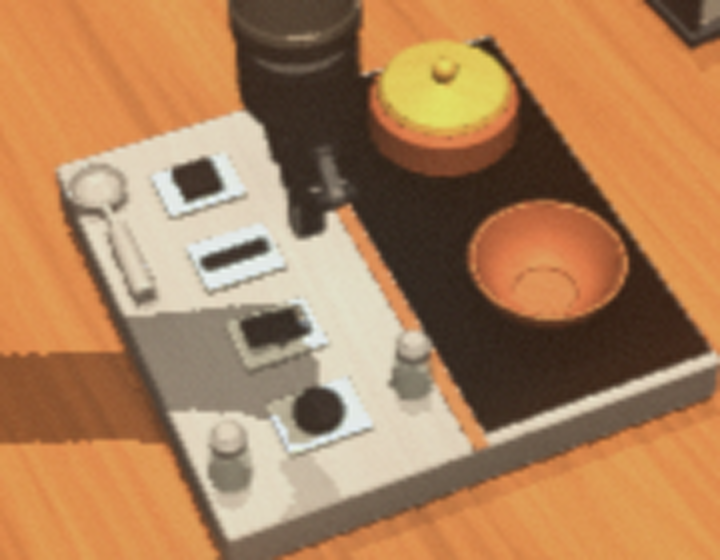

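The rocker's far end and the bar are down, the round key is back up, and all the tableware is where it was in the first picture. The arm is clear, so I'm handing in.

```bash
python3 -c "
from station import bot
print(bot.hand_in())"
```

```text
the job is handed in; nothing more can be done
None
```

I ran the whole sequence in order and handed the job in at about 12 s of the 53 s allowed. The hand-in gives no verdict, and the joint values can't be read directly, so these results rest on forces, heights and pictures.

| Step | Stop height | Force at stop |
|---|---|---|
| Rocker's raised end pressed down | 62.7 mm | 27 N |
| Bar key pushed in | 58.4 mm | 31 N |
| Round key held about 2.8 s, then released | 59.8 mm | 22–38 N |

- **Finding the controls:** the top and side cameras agreed on the row's pose to about 2 mm.
- **Last picture:** the rocker is tipped and the bar sits low. The round key is back up, the square key was never touched, and the warmer's tableware looks unmoved. The tray, dip bowl and tumbler were outside that crop, and the arm went nowhere near the tray or dip bowl.
- **Disagreements:** the networks' first guesses for single keys were up to about 10 mm off the fit, so I used the fit. During the rocker press the fingertip slid about 3 mm toward the hot plate and stayed on the rocker.

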